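Lock the tripod plate into its lever clamp

TASK

Nothing here needs gripping, and nothing may be lifted: push the small aluminium tripod plate with a fingertip along its clamp until it is fully home against the end stop. Then push the clamp's lever over, past its centre, so that it snaps down on its other side and locks the plate in. Leave everything else on the shelf where it stands.

Things in the scene. Friction and masses are not known exactly. Their poses are not given: they have to be found in the camera images.
- clamp: Dark steel plate clamp fixed on a frosted glass shelf (top 60 mm above the work surface). Origin: on the shelf top, mid-width of the clamp's bed. Its x axis is the way the plate slides home, y points to the side of the lever hinge, z up. Flat bed x -64 to +46 mm, 60 mm wide, its top 8 mm above the shelf; behind x = -18 mm it is open above and on the sides, save the hinge.
- stop (a point): Middle of the end stop's face, where the plate's front edge arrives (clamp frame x = +40 mm), 6 mm above the bed; the stop is 22 mm high above the shelf. Two side rails 47 mm apart and 20 mm high run 58 mm back from it; their small lips keep the plate from lifting. Axes as the clamp's.
- plate_back (a point): Middle of the back edge of the loose aluminium tripod plate, 6 mm above the bed, x towards the stop. Plate: 60 mm long, 44 wide at the foot, 34 above, 12 thick; a screw 8 mm thick, 9 high on its centre. It lies flat in the rails, at first 12 to 26 mm short of the stop, and slides easily (under 1 N) when pushed at this point. Fully home, this point is at x = -20 mm in the clamp frame.
- lever_hinge (a point): Middle of the lever's hinge axis, parallel to the clamp's x: in the clamp frame x = -27, y = +38, z = 22 mm, between two cheeks 30 mm high (x -41 to -13, y 31 to 47 mm). The lever's steel pawl (x -31 to -23 mm) stands up beside the bed while open, at y above 25 mm and up to 53 mm over the shelf. Axes as the clamp's.
- lock_lever (a joint): Lever angle: 0 open (leans 35 degrees outward, to the clamp's +y), 0.61 upright, 1.66 locked (leans 60 degrees over to -y). A spring holds it at either end; 3 to 6 N level on the grip moves it, and past 0.83 it snaps over by itself, its pawl dropping behind the plate's back edge. If the plate is over 3 mm short of home the pawl lands on it and the lever does not lock.
- lever_grip (a point): Centre of the lever's cross grip, a black plastic cylinder 14 mm thick and 30 mm long, parallel to the clamp's x axis, 70 mm from the hinge on a dark steel rod 8 mm thick. Open: 40 mm outward (+y) of the hinge, 79 mm above the shelf; upright: 92 mm above it, so it rises along the pushing finger; locked: 61 mm to -y of the hinge, 57 mm above it.
- macro_lens: Bystander: black macro lens standing upright, 66 mm thick, 80 mm high, on the clamp's -y side; origin at the centre of its underside.
- body_cap: Bystander: grey body cap lying flat, 60 mm across, 10 mm high, beyond the clamp's stop; origin at the centre of its underside.
- battery: Bystander: black camera battery lying flat, 52 x 36 x 18 mm, beyond the clamp's stop; origin at the centre of its underside.
- filter_rack: Bystander: white slotted plastic rack, 140 x 80 mm, with three round filters standing edgewise in it, 76 mm high in all; towards an end of the shelf; origin at the centre of its underside.
- blower: Bystander: dark rubber air blower standing upright, 56 mm thick, 105 mm high with a thin nozzle; towards an end of the shelf; origin at the centre of its underside.
- lens_hood: Bystander: black ring-shaped lens hood, 72 mm across, 34 mm high; towards an end of the shelf; origin at the centre of its underside.
- cleaner: Bystander: small white bottle, 36 mm thick, 90 mm high; towards an end of the shelf; origin at the centre of its underside.
There are look-alikes about, which are no part of the job. What is shaped like the part that bears plate_back but orange is not meant.

How it is judged:
On the way, in this order (a step that is already met when the one before it is completed fails the run):
1. the plate is pushed home against the stop while the lever is still open (x of plate_back in the frame of clamp above -0.0235 m and value of joint lock_lever below 0.4 rad), for 0.2 s.
2. the lever has snapped over to its locked side (x of plate_back in the frame of clamp above -0.0235 m and value of joint lock_lever above 1.5 rad), for 0.2 s.
At the end, for the whole second after the job is handed in: The plate lies flat and within 3.5 mm of fully home against the stop, and the lever rests on its locked side (joint above 1.5 rad) (all of step 2 and angle between plate_back's own z axis and vertical below 0.15 rad); the robot touches nothing.
It fails at once if the plate is lifted off the bed (more than 6 mm) (z of plate_back in the frame of clamp above 0.02 m).
It fails at once if a bystander is moved by more than 15 mm or tipped (distance of any of macro_lens, body_cap, battery, filter_rack, blower, lens_hood, cleaner from where it was at the start of the episode above 0.015 m or angle between any of macro_lens, body_cap, battery, filter_rack, blower, lens_hood, cleaner's own z axis and vertical above 0.3 rad).
It also fails if it takes over 48 s, if anything falls off the work surface, if the arm or the gripper's body presses on something with over 40 N, if the wrist force passes 120 N, or if a joint passes its speed limit or range.

ROBOT

A 6-joint arm with a two-finger parallel gripper is mounted at the origin on the work surface. World frame = base frame: x ahead of the robot, y to its left, z up, the work surface at z = 0. Lengths are in m, angles in rad, forces in N, time in s.
With the tool pointing down it reaches from about 0.4 to 0.825 m from the base axis. Payload 7 kg.
Tool frame: the origin (TCP) lies on the centre line of the jaws, within the pads' length; the fingertips stand 14 mm ahead of it and the grasp point (between the pads) lies 5 mm behind it; z points along the fingers, y is the direction in which the jaws open and shut (so a half turn about z gives the same grasp; the last joint's range is limited). The gripper opens to 85 mm and grips with 20 to 120 N. Pads are 22 mm wide; open, the fingers measure 114 mm over their backs; the gripper's body (76 mm by 85 mm) begins 54 mm behind the grasp point. The pads swing forward as they close: fully open they stand 13 mm farther back than shut.
Start: joints at [1.535, 0.359, 0.012, 0, -1.224, -0.288], TCP at [0.215, 0.64, 0.245] pointing down, gripper open.
Joint ranges: [-3.07, 3.07], [-1.43, 2.12], [-1.02, 1.25], [-3.03, 1.67], [-3.05, -0], [-3.03, 3.03]. Speed limits (rad/s): [2.39, 2.39, 3.01, 3.14, 3.14, 3.14].

INTERFACE

Orientations are given as a unit quaternion [x, y, z, w].
In Python, from cell import r gives the robot as it stands.
- The arm moves only by the tool move_arm, never from a script. Its argument "rows" is a list that holds one entry, the list of rows, each a list of 5 numbers: the finger opening in cm, from 0 to 8.54, then the shift along the world's x, y, z in cm, then the turn about the world's z in degrees. In form: [[[jaw, x, y, z, twist], ...]]. A call has 1 to 10 rows; each row is the pose to reach, as a shift and turn from the pose commanded when the call began; what a row does not reach only later rows make up. A row lasts 1/8 s, in which the tool goes at most 62.5 mm and 10.7 degrees, less where a joint would pass 70% of its speed; a pose out of reach is approached as far as the arm can. A call with a gripper value outside its range is refused whole. The fingers move at their own pace and stop on an object; the grip force is fixed at half the most. Time passes only in rows, so rows that repeat a pose let the fingers close. It gives the time, the measured TCP pose, the force and the opening at its end, in the units of the state.
- r.sense(): the state, without advancing time (a new reading comes with each control period).
- r.grab_frame(name): name is "side" or "top"; returns a dict with "img" (400x640x3 uint8, red, green, blue), "K" (3x3 intrinsics, pixels), "origin" and "orientation" of the camera in the world. Camera axes: x right, y up, looking along -z (the intrinsics and any distortion apply to the point x, -y, -z); pixel columns grow to the right and rows downward; lengths in m; the calibration is good to about 2 mm. A picture is of the moment at which its call begins. There is no depth.
- r.finish_job(): hands the job in, once; it reports no verdict.
The state is a dict: "t": time; "joint_positions": joint angles; "dq": joint speeds; "tau": joint torques, N m; "eef_pos": TCP position; "tool_rot": TCP orientation; "force": force on the tool from outside, world axes, zero at the start; "ft_torque": the same for the moment, N m; "finger_gap": opening from 0.0 (shut) to 1.0 (fully open).
Only numpy, scipy, OpenCV 4.12 (cv2) and the standard library are available. Lean on these libraries where they do the work, as an engineer would, in place of code of your own. Each camera call takes 0.05 s, during which the arm holds its last target.

## Working session

There is one attempt and no reset: what is moved stays moved. The work goes in short steps, Python scripts to look and compute and a tool call to move; the robot and the scene stay as the last step left them, time stands still between calls to the robot, and variables do not carry over. Pictures are saved under pics/ and viewed, and the job is handed in when it is done.

Besides the shell and the picture viewer there is one more tool, called as name([rows], argument=value, ...), one row to a line, values as JSON. move_arm: Moves the arm, as the interface text tells. Its arguments: {"type":"object","properties":{"rows":{"type":"array"}},"required":["rows"]}

```bash
mkdir -p pics; ls; python3 - <<'E'
from cell import r
import cv2
print(r.sense())
for n in("side","top"):
    f=r.grab_frame(n); cv2.imwrite(f"pics/{n}0.png",f["img"][:,:,::-1]); print(n,f["K"],f["origin"],f["orientation"],[k for k in f])
E
```

```text
pics
{'t': 0.0, 'joint_positions': array([ 1.53510181e+00,  3.59385498e-01,  1.10799789e-02, -3.69665526e-04,
       -1.22409667e+00, -2.88101104e-01]), 'dq': array([-0.00030306, -0.0005778 , -0.00039649,  0.00029389, -0.00100476,
        0.00097473]), 'tau': array([ 1.01536323e-03, -5.83318126e+01,  2.93419772e+01,  6.93609193e+00,
       -6.01375315e-03,  8.93325307e-06]), 'eef_pos': array([0.21463325, 0.63949065, 0.24437023]), 'tool_rot': array([ 9.86912669e-01, -1.61253555e-01, -7.13385354e-05,  8.18420646e-04]), 'force': array([-0.64992154, -0.07583989, -0.22501289]), 'ft_torque': array([-0.01747385,  0.00550511, -0.01850705]), 'finger_gap': 1.001788644306893}
side [[507.57237977   0.         320.93096195]
 [  0.         507.57237977 201.40502252]
 [  0.           0.           1.        ]] [ 0.08610496 -0.7992943   1.22207453] [ 0.3278443  -0.07877906 -0.2378145   0.91090957] ['img', 'K', 'origin', 'orientation']
top [[451.97207496   0.         314.86576321]
 [  0.         451.97207496 204.08708296]
 [  0.           0.           1.        ]] [ 0.30092112 -0.00643785  1.24958007] [ 0.05973875 -0.0775169  -0.69405609  0.71323807] ['img', 'K', 'origin', 'orientation']
```

View pics/side0.png

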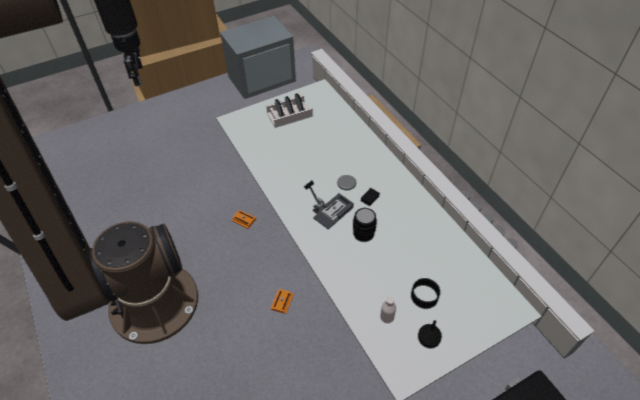

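View pics/top0.png

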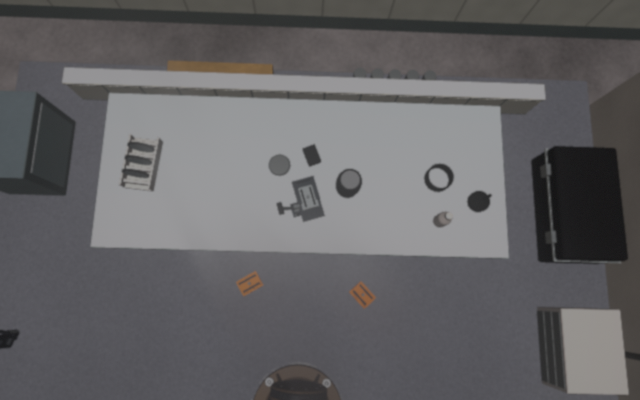

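```bash
python3 - <<'E'
import cv2
a=cv2.imread("pics/top0.png")[140:240,250:380]; cv2.imwrite("pics/topc.png",cv2.resize(a,None,fx=6,fy=6,interpolation=cv2.INTER_CUBIC))
a=cv2.imread("pics/side0.png")[165:255,290:400]; cv2.imwrite("pics/sidec.png",cv2.resize(a,None,fx=6,fy=6,interpolation=cv2.INTER_CUBIC))
E
```

```text
(no output)
```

View pics/topc.png

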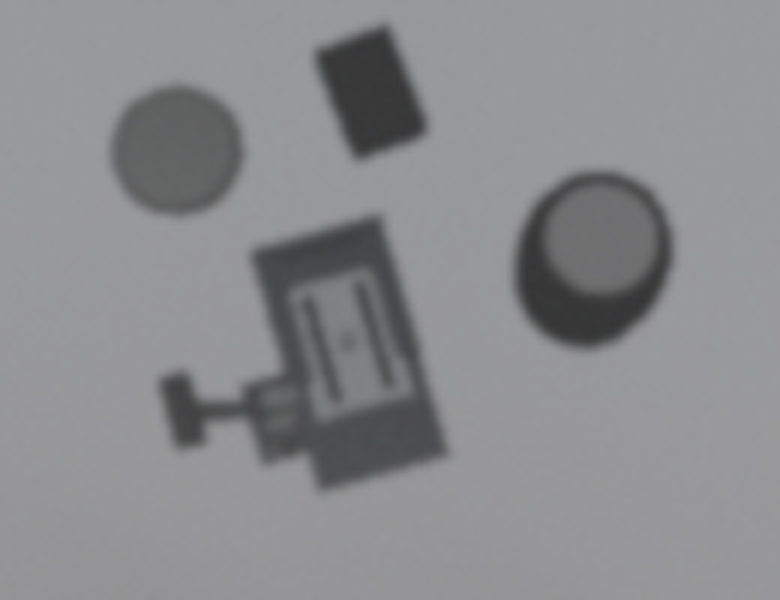

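View pics/sidec.png

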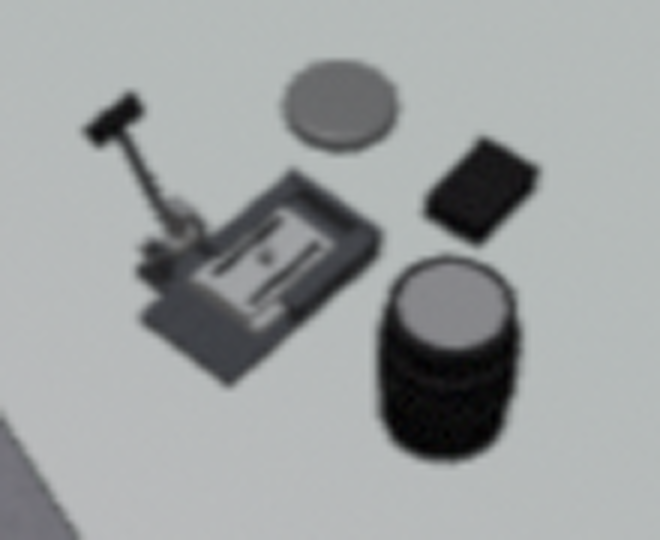

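```bash
cat > h.py <<'E'
import numpy as np, cv2
from scipy.spatial.transform import Rotation as R
CAM={"side":(507.57237977,320.93096195,201.40502252,[0.08610496,-0.7992943,1.22207453],[0.3278443,-0.07877906,-0.2378145,0.91090957]),
"top":(451.97207496,314.86576321,204.08708296,[0.30092112,-0.00643785,1.24958007],[0.05973875,-0.0775169,-0.69405609,0.71323807])}
def ray(n,u,v):
    f,cx,cy,o,q=CAM[n]; d=R.from_quat(q).apply([(u-cx)/f,-(v-cy)/f,-1]); return np.array(o),d
def onz(n,u,v,z):
    o,d=ray(n,u,v); return o+d*(z-o[2])/d[2]
def proj(n,p):
    f,cx,cy,o,q=CAM[n]; c=R.from_quat(q).inv().apply(np.array(p)-o); return cx+f*c[0]/-c[2], cy-f*c[1]/-c[2]
def crop(n,u,v,off,s=6): return onz_c
E
cat > m.py <<'E'
from h import *
T=lambda u,v:((u+.5)/6-.5+250,(v+.5)/6-.5+140)
S=lambda u,v:((u+.5)/6-.5+290,(v+.5)/6-.5+165)
def tri(a,b):
    (o1,d1),(o2,d2)=ray("top",*T(*a)),ray("side",*S(*b))
    s=np.linalg.lstsq(np.c_[d1,-d2],o2-o1,rcond=None)[0]; p,q=o1+s[0]*d1,o2+s[1]*d2
    return (p+q)/2,np.linalg.norm(p-q)
def fit(P,Q):
    P=np.array(P);Q=np.array(Q);p=P-P.mean(0);q=Q-Q.mean(0)
    yaw=np.arctan2((p[:,0]*q[:,1]-p[:,1]*q[:,0]).sum(),(p*q).sum())
    c,s=np.cos(yaw),np.sin(yaw);M=np.array([[c,-s],[s,c]]);t=Q.mean(0)-M@P.mean(0)
    return yaw,t,(P@M.T+t-Q)*1e3
for name,C,pk in(("top",T,[((320,490),-64,30,68),((448,455),-64,-30,68),((252,248),46,30,82),((382,217),46,-30,82)]),
  ("side",S,[((140,318),-64,30,68),((229,386),-64,-30,68),((293,170),46,30,82),((382,235),46,-30,82)])):
    Q=[onz(name,*C(*p[0]),p[3]/1e3)[:2] for p in pk]
    yaw,t,res=fit([[p[1]/1e3,p[2]/1e3] for p in pk],Q)
    print(name,np.degrees(yaw),t,res.round(1).tolist())
    def inc(p): 
        c,s=np.cos(yaw),np.sin(yaw); d=(p[:2]-t); return np.array([c*d[0]+s*d[1],-s*d[0]+c*d[1]])*1e3
    if name=="top": pl=[(318,420),(412,393),(290,290),(370,265)]; zs=[70,70,80,80]
    else: pl=[(200,275),(256,328),(283,206),(335,243)]; zs=[80,70,80,80]
    for a,z in zip(pl,zs): print(" plate",inc(onz(name,*C(*a),z/1e3)).round(1))
    g=(183,410) if name=="top" else (114,119)
    print(" grip",inc(onz(name,*C(*g),.139)).round(1),onz(name,*C(*g),.139))
print(tri((183,410),(114,119)))
for nm,a,b in(("lens",(600,238),(452,303)),):print(nm,onz("top",*T(*a),.14),onz("side",*S(*b),.14))
E
python3 m.py
```

```text
top 17.139086070508238 [ 0.55640369 -0.01199685] [[-0.4, 0.8], [-0.1, -0.5], [-0.6, -0.1], [1.1, -0.2]]
 plate [-33.7  21.7]
 plate [-33.1 -21.7]
 plate [24.2 18.6]
 plate [ 25.8 -18.6]
 grip [-26.9  78.2] [0.50767322 0.05477419 0.139     ]
side 17.6152631357369 [ 0.55339177 -0.0128019 ] [[-1.0, 0.7], [0.0, -0.5], [-0.3, 0.1], [1.3, -0.4]]
 plate [-31.5  19.4]
 plate [-31.2 -16.7]
 plate [27.2 19.1]
 plate [ 27.  -14.9]
 grip [-24.2  81.4] [0.50566635 0.05739858 0.139     ]
(array([0.50586164, 0.05494054, 0.14189215]), np.float64(0.0025929301787430215))
lens [ 0.58662798 -0.11821788  0.14      ] [ 0.58547508 -0.11557969  0.14      ]
```

Choosing the plate: candidates are the grey plate in the clamp (top ~(307,198)) and two orange ones at (249,284) and (363,294). The close crop confirms the grey one. Next I move above and behind it with the jaws shut.

move_arm([
  [[0,14,-34,0,18],[0,28.4,-67.2,0,35.9],[0,28.4,-67.2,0,35.9],[0,28.4,-67.2,0,35.9],[0,28.4,-67.2,0,35.9],[0,28.4,-67.2,0,35.9],[0,28.4,-67.2,0,35.9],[0,28.4,-67.2,0,35.9],[0,28.4,-67.2,0,35.9],[0,28.4,-67.2,0,35.9]],
])

```text
t: 1.35
eef_pos: [0.4583, 0.0622, 0.2455]
tool_rot: [0.989, 0.151, 0.0, -0.0]
force: [2.2, 0.8, 0.7]
finger_gap: 0.001
```

move_arm([
  [[0,0,0,0,0],[0,0,0,0,0]],
])

```text
t: 1.6
eef_pos: [0.4578, 0.0638, 0.245]
tool_rot: [0.989, 0.15, -0.0, 0.0]
force: [-0.1, 0.9, -0.1]
finger_gap: -0.001
```

move_arm([
  [[0,4.0,-9.6,0,0],[0,4.0,-9.6,0,0],[0,4.0,-9.6,-7,0],[0,4.0,-9.6,-10,0],[0,4.0,-9.6,-10,0],[0,4.0,-9.6,-10,0]],
])

```text
t: 2.35
eef_pos: [0.4991, -0.0306, 0.1468]
tool_rot: [0.988, 0.152, 0.001, 0.0]
force: [-0.2, -0.5, -0.7]
finger_gap: 0.002
```

```bash
cat > look.py <<'E'
import sys,cv2
from cell import r
t=sys.argv[1]
for n,(a,b,c,d) in (("top",(140,240,250,380)),("side",(155,255,280,400))):
    f=r.grab_frame(n)["img"][:,:,::-1]; cv2.imwrite(f"pics/{n}{t}.png",cv2.resize(f[a:b,c:d],None,fx=6,fy=6,interpolation=cv2.INTER_CUBIC))
s=r.sense(); print(s["t"],s["eef_pos"],s["force"])
E
python3 look.py 1
```

```text
2.45 [ 0.49929134 -0.03079481  0.1472768 ] [ 0.35522497  0.20668247 -0.88828424]
```

View pics/top1.png

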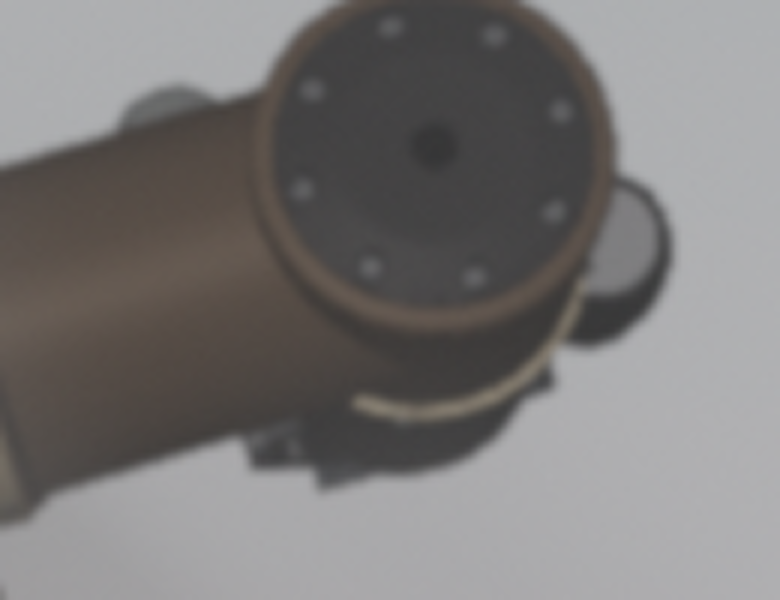

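View pics/side1.png

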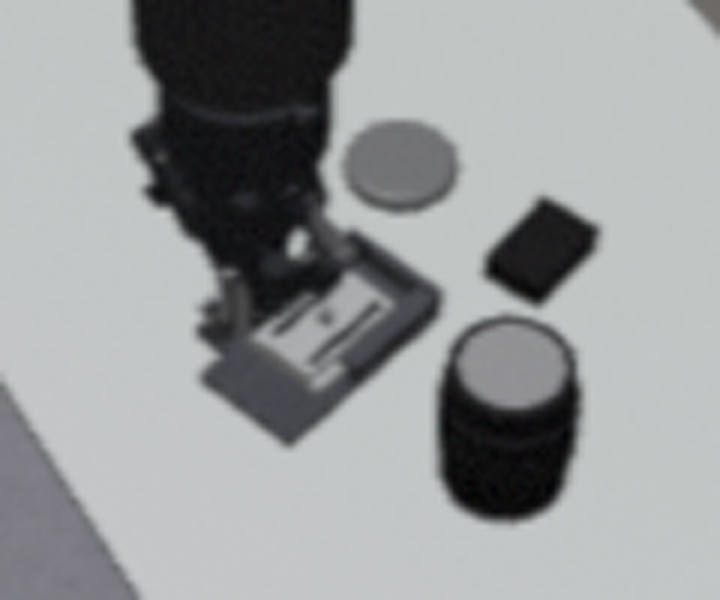

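```bash
python3 - <<'E'
from h import *
yaw=np.radians(17.25);ex=np.array([np.cos(yaw),np.sin(yaw),0]);ey=np.array([-ex[1],ex[0],0])
tcp=np.array([.4993,-.0308,.1473])
S=lambda u,v:((u+.5)/6-.5+280,(v+.5)/6-.5+155)
for p in [(235,270),(235,320),(210,310),(325,220),(350,250),(145,130),(155,190),(270,270),(285,295),(255,325)]:
    o,d=ray("side",*S(*p)); q=o+d*((tcp-o)@ex)/(d@ex); print(p,"y",round(((q-tcp)@ey)*1e3),"z rel",round((q-tcp)[2]*1e3))
for dz in(0,-.014): print(((np.array(proj("side",tcp+[0,0,dz]))-[280,155]+.5)*6-.5))
C=np.array([.555,-.0123]);d=tcp[:2]-C;print("tcp in clamp",d@ex[:2],d@ey[:2])
E
```

```text
(235, 270) y 11 z rel 12
(235, 320) y 12 z rel -25
(210, 310) y 28 z rel -32
(325, 220) y -44 z rel 90
(350, 250) y -59 z rel 82
(145, 130) y 66 z rel 65
(155, 190) y 61 z rel 27
(270, 270) y -11 z rel 30
(285, 295) y -20 z rel 20
(255, 325) y -1 z rel -18
[252.52548934 298.8802824 ]
[252.87035189 318.13895895]
tcp in clamp -0.058680630043313385 -0.0011505032463186475
```

Side view: plate and lever are visible, the fingertip is near (253,320) in the crop just behind the plate, and nothing has been disturbed. Now lowering behind the plate.

move_arm([
  [[0,0,0,-3,0],[0,0,0,-5,0],[0,0,0,-5.9,0],[0,0,0,-5.9,0],[0,0,0,-5.9,0]],
])

```text
t: 3.08
eef_pos: [0.4988, -0.0316, 0.0874]
tool_rot: [0.989, 0.151, 0.001, -0.0]
force: [-0.6, 0.5, -0.3]
finger_gap: -0.0
```

```bash
python3 look.py 2
```

```text
3.175 [ 0.49859358 -0.03167573  0.08720802] [0.32932093 0.07043943 0.5857129 ]
```

View pics/side2.png

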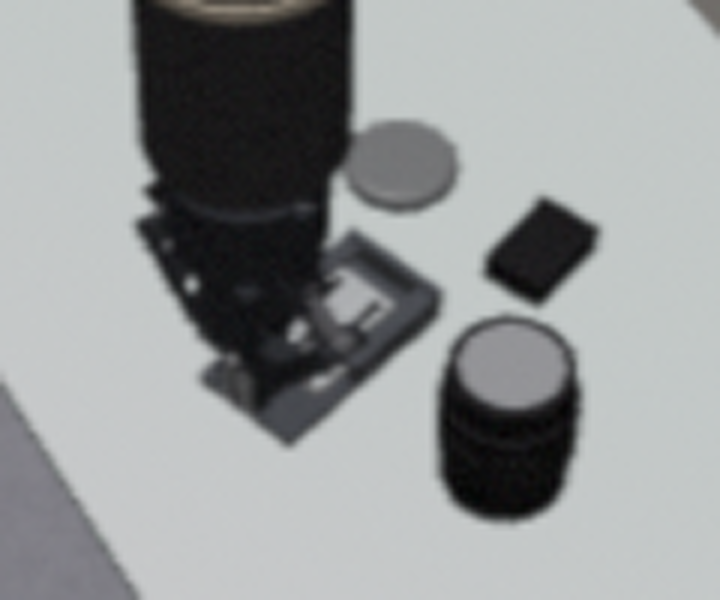

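move_arm([
  [[0,0.6,0.18,0,0],[0,1.15,0.36,0,0],[0,1.55,0.48,0,0],[0,1.9,0.59,0,0],[0,2.2,0.68,0,0],[0,2.4,0.74,0,0],[0,2.4,0.74,0,0]],
])

```text
t: 4.05
eef_pos: [0.5222, -0.0244, 0.0862]
tool_rot: [0.989, 0.151, 0.0, -0.0]
force: [0.4, -0.2, -0.0]
finger_gap: 0.002
```

move_arm([
  [[0,0.1,0.03,0,0],[0,0.2,0.06,0,0],[0,0.3,0.09,0,0],[0,0.3,0.09,0,0]],
])

```text
t: 4.55
eef_pos: [0.5251, -0.0235, 0.0863]
tool_rot: [0.989, 0.151, 0.0, -0.0]
force: [0.1, 0.4, -1.3]
finger_gap: -0.001
```

```bash
python3 look.py 3
```

```text
4.65 [ 0.52506867 -0.02349737  0.08632826] [-0.24730452 -0.30278156  0.17455587]
```

View pics/side3.png

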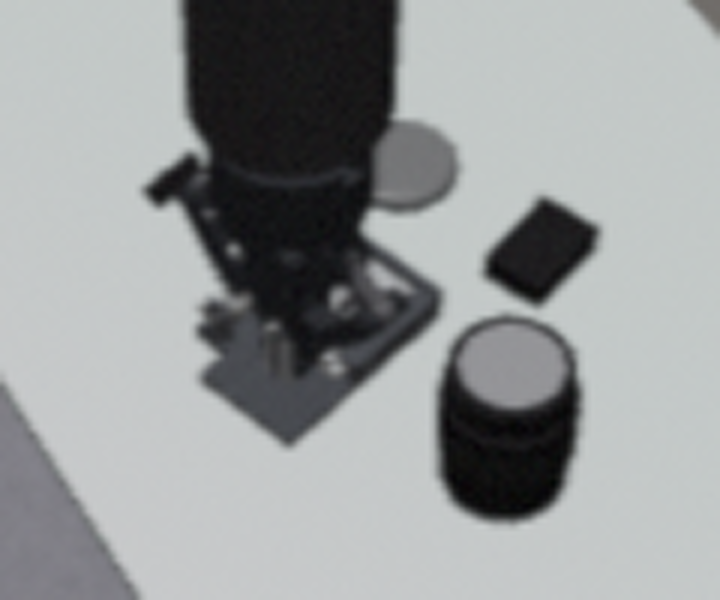

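move_arm([
  [[0,0.1,0.03,0,0],[0,0.2,0.06,0,0],[0,0.3,0.09,0,0],[0,0.3,0.09,0,0]],
])

```text
t: 5.15
eef_pos: [0.5278, -0.0227, 0.0862]
tool_rot: [0.989, 0.151, -0.0, 0.0]
force: [-2.0, 0.1, 0.4]
finger_gap: -0.001
```

move_arm([
  [[0,0.05,0.015,0,0],[0,0.1,0.03,0,0],[0,0.15,0.045,0,0],[0,0.15,0.045,0,0]],
])

```text
t: 5.65
eef_pos: [0.5279, -0.0228, 0.0861]
tool_rot: [0.989, 0.151, -0.002, 0.0]
force: [-7.3, -0.9, 6.2]
finger_gap: 0.002
```

move_arm([
  [[0,0,0,0,0],[0,-1.5,-0.45,0,0],[0,-3.4,-1.05,0,0],[0,-3.4,-1.05,0,0],[0,-3.4,-1.05,5,0],[0,-3.4,-1.05,11,0],[0,-6,4,13,0],[0,-6,9,13,0],[0,-6,13,13,0],[0,-6,13,13,0]],
])

```text
t: 6.9
eef_pos: [0.4701, 0.1104, 0.2167]
tool_rot: [0.988, 0.152, 0.001, -0.0]
force: [0.4, 1.2, 0.5]
finger_gap: 0.003
```

```bash
python3 look.py 4
```

```text
7.0 [0.46967994 0.10837508 0.21634129] [-0.50971431 -0.10527439  0.06037663]
```

View pics/side4.png

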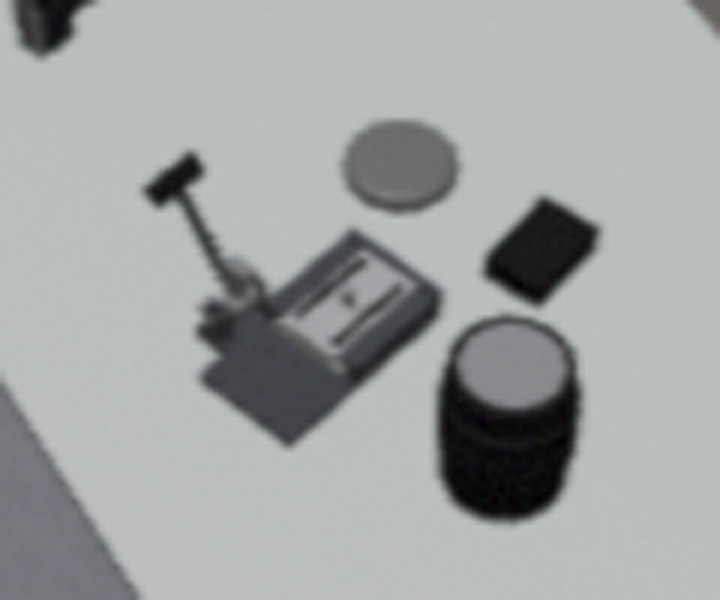

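View pics/top4.png

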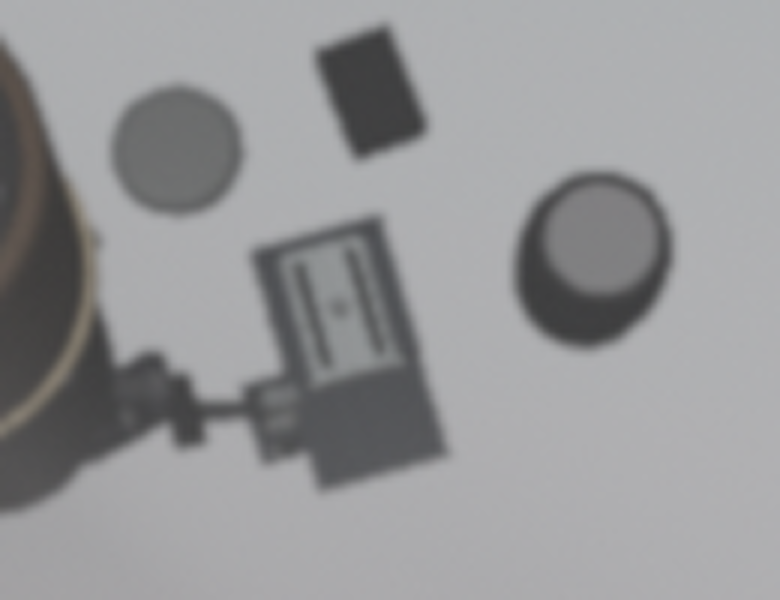

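```bash
python3 - <<'E'
from h import *
from cell import r
print(r.sense()["joint_positions"].round(2), r.sense()["eef_pos"])
C=np.array([.555,-.0123]);yaw=np.radians(17.3);ex=np.array([np.cos(yaw),np.sin(yaw)])
for u,v in[(312,388),(403,362)]: 
    print((onz("top",(u+.5)/6-.5+250,(v+.5)/6-.5+140,.08)[:2]-C)@ex)
for u,v in[(282,320),(338,370)]: 
    print((onz("side",(u+.5)/6-.5+280,(v+.5)/6-.5+155,.08)[:2]-C)@ex)
E
```

```text
[ 0.64  0.06 -0.44  0.   -1.07  1.24] [0.46967994 0.10837508 0.21634129]
-0.01949718432758877
-0.019016827708203392
-0.01944740487395137
-0.023395892021338457
```

Plate measures home (back edge ≈ -19.5 mm, lever still open). Next: turn the tool by -90° and go outward of the grip.

move_arm([
  [[0,0,0,0,-10],[0,0,0,0,-20],[0,0,0,0,-30],[0,0,0,0,-40],[0,0,0,0,-50],[0,0,0,0,-60],[0,0,0,0,-70],[0,0,0,0,-80],[0,0,0,0,-90],[0,0,0,0,-90]],
])

```text
t: 8.25
eef_pos: [0.4697, 0.107, 0.2163]
tool_rot: [0.806, -0.592, 0.0, -0.0]
force: [-0.3, 0.4, 0.2]
finger_gap: 0.0
```

move_arm([
  [[0,2.6,-1.6,0,0],[0,2.6,-1.6,-4,0],[0,2.6,-1.6,-7,0],[0,2.6,-1.6,-7,0],[0,2.6,-1.6,-7,0]],
])

```text
t: 8.88
eef_pos: [0.4962, 0.0918, 0.1474]
tool_rot: [0.806, -0.592, 0.0, -0.0]
force: [0.6, -0.3, 0.5]
finger_gap: -0.001
```

```bash
python3 look.py 5
```

```text
8.975 [0.49637738 0.09216606 0.14780683] [0.3089106  0.48961309 0.06324551]
```

View pics/side5.png

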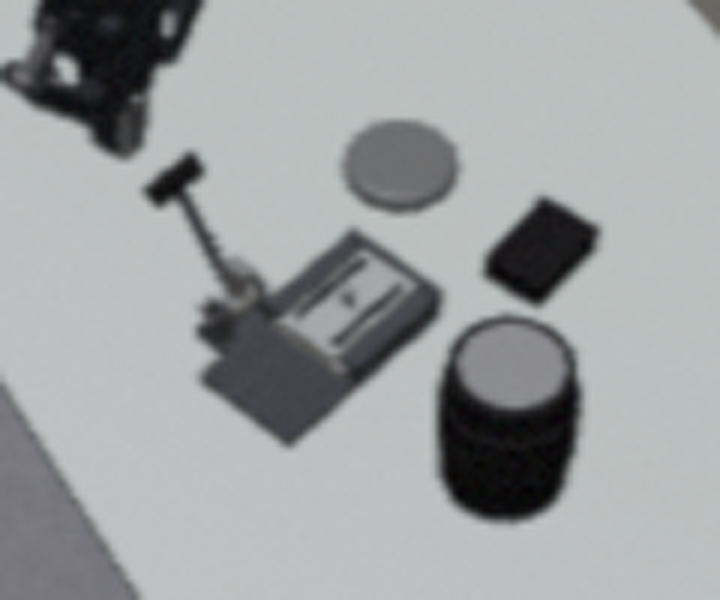

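move_arm([
  [[0,0.2,-0.65,0,0],[0,0.4,-1.3,0,0],[0,0.55,-1.8,0,0],[0,0.7,-2.3,0,0],[0,0.85,-2.8,0,0],[0,1.0,-3.3,0.1,0],[0,1.15,-3.8,0.2,0],[0,1.15,-3.8,0.2,0]],
])

```text
t: 9.98
eef_pos: [0.5071, 0.0534, 0.1483]
tool_rot: [0.806, -0.593, 0.0, 0.0]
force: [0.1, 2.0, 1.4]
finger_gap: -0.003
```

```bash
python3 look.py 6
```

```text
10.075 [0.50705337 0.05364354 0.14822057] [0.14732422 1.57916044 0.36114426]
```

View pics/side6.png

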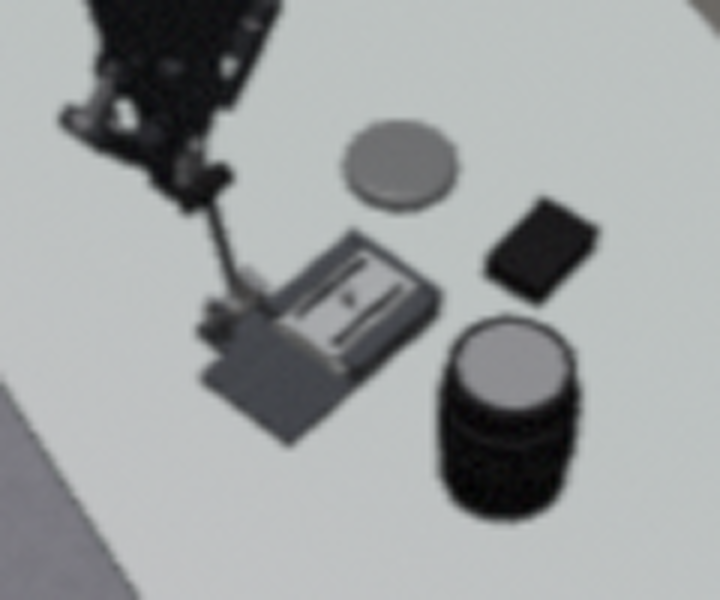

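The lever is moving: the grip is now at about (205,185) against the fingertip. Continuing past centre.

move_arm([
  [[0,0.15,-0.5,0.1,0],[0,0.3,-1.0,0.25,0],[0,0.45,-1.5,0.4,0],[0,0.6,-2.0,0.5,0],[0,0.75,-2.5,0.6,0],[0,0.9,-3.0,0.7,0],[0,1.05,-3.5,0.7,0],[0,1.2,-4.0,0.7,0],[0,1.3,-4.4,0.7,0],[0,1.3,-4.4,0.7,0]],
])

```text
t: 11.32
eef_pos: [0.52, 0.0095, 0.1552]
tool_rot: [0.806, -0.593, -0.0, 0.0]
force: [0.4, 0.4, -0.0]
finger_gap: -0.0
```

```bash
python3 look.py 7
```

```text
11.425 [0.51998468 0.00977832 0.15528822] [0.40801205 0.8566395  0.44854838]
```

View pics/side7.png

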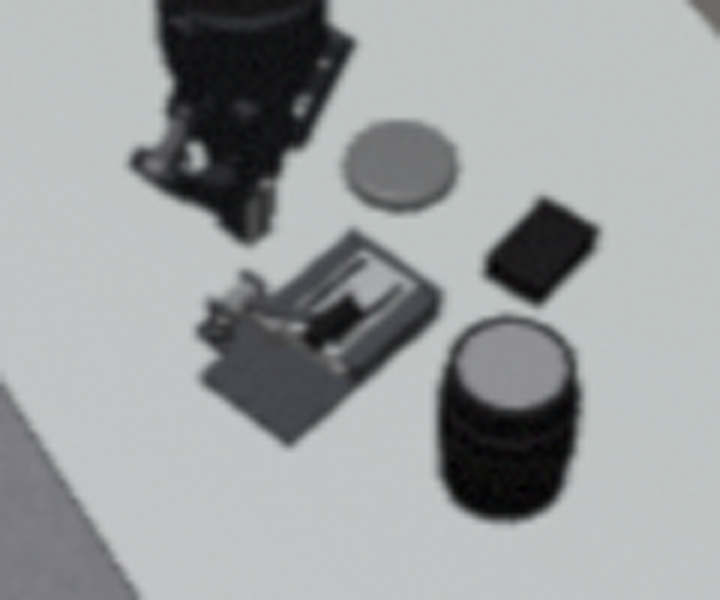

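Snapped over; the grip is now at (335,320) over the plate. I'll back off and check.

move_arm([
  [[0,-0.9,3,2,0],[0,-2,7,8,0],[0,-3.5,11,8,0],[0,-3.5,11,8,0],[0,-3.5,11,8,0]],
])

```text
t: 12.05
eef_pos: [0.4847, 0.1199, 0.2351]
tool_rot: [0.806, -0.592, -0.0, 0.0]
force: [-0.5, -0.3, 0.3]
finger_gap: 0.002
```

```bash
python3 look.py 8
```

```text
12.15 [0.48488961 0.11915012 0.23479115] [0.4578437  0.24374907 0.89846019]
```

View pics/side8.png

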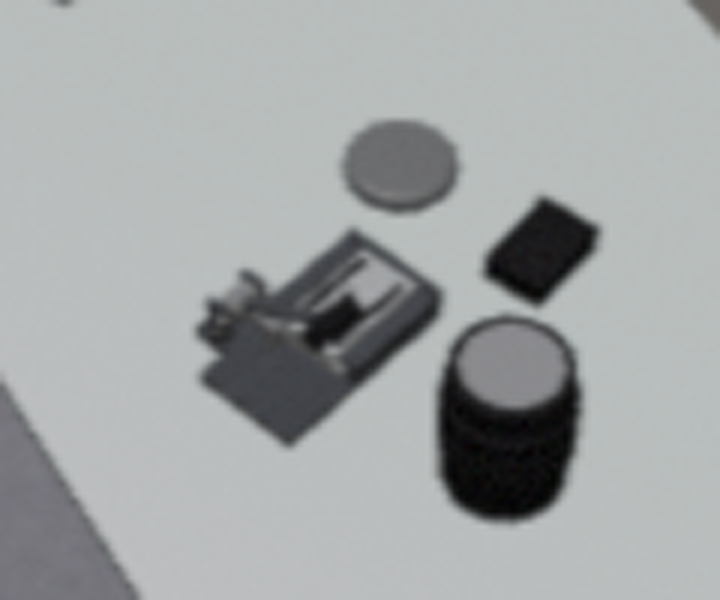

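View pics/top8.png

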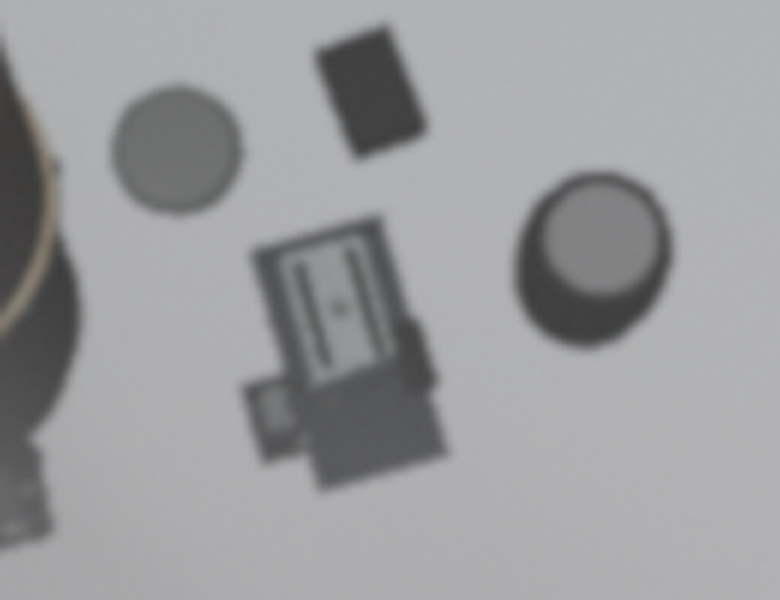

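```bash
python3 - <<'E'
from h import *
from cell import r
C=np.array([.555,-.0123]);yaw=np.radians(17.3);ex=np.array([np.cos(yaw),np.sin(yaw)]);ey=np.array([-ex[1],ex[0]])
(o1,d1),(o2,d2)=ray("top",(419+.5)/6-.5+250,(354+.5)/6-.5+140),ray("side",(335+.5)/6-.5+280,(320+.5)/6-.5+155)
s=np.linalg.lstsq(np.c_[d1,-d2],o2-o1,rcond=None)[0];p=(o1+s[0]*d1+o2+s[1]*d2)/2
print("grip clamp",(p[:2]-C)@ex,(p[:2]-C)@ey,p[2]-.06)
p=onz("top",(345+.5)/6-.5+250,(378+.5)/6-.5+140,.08)[:2]-C;print(p@ex)
E
```

```text
grip clamp -0.02648705944128915 -0.024041975113611135 0.0626868168590799
-0.019076597926195957
```

```bash
python3 -c "
from cell import r
print(r.finish_job())"
```

```text
the job is handed in; nothing more can be done
None
```

I pushed the grey plate home with the closed fingertips and then pushed the lever over its centre. It snapped down to its locked side, and I handed the job in at about 12 s of the 48 s allowed.

- **Plate:** before I touched the lever, the plate stalled against the stop at about 7 N. Three of four edge readings put the back edge at x ≈ -19 to -19.5 mm; one blurrier side-view corner read -23.4 mm, just inside the -23.5 mm limit. After locking, the back edge read -19 mm (nominal -20) and the plate looked flat.
- **Lever:** the grip was at y = -24 mm and 63 mm above the shelf. The nominal locked position is -23 and 57 mm, so the height is off by 6 mm. I put that down to errors in my picked pixels and the camera calibration. By that measurement the lever angle is about 1.6 rad, above the 1.5 needed, though I had no direct reading of the joint.
- **Rest of the shelf:** the lens, cap and battery looked unmoved in the close-up views. I did not look again at the items at the ends of the shelf, but the arm never came near them low down. The arm ended clear, touching nothing.

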